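Snap down the four clips of a gasketed box lid, opposite corners in turn

ROBOT

A 7-joint arm with a two-finger parallel gripper is mounted at the origin on a cart in front of the work surface, level with it; the furniture and walls round the work are solid. World frame = base frame: x ahead of the robot, y to its left, z up, the work surface at z = 0. Lengths are in m, angles in rad, forces in N, time in s.
With the tool pointing down it reaches from about 0.425 to 0.925 m from the base axis. Payload 6.8 kg.
Tool frame: the origin (TCP) lies at the very end of the fingers, on their centre line; the grasp point (between the pads) lies 19 mm behind it; z points along the fingers, y is the line along which they close (so a half turn about z gives the same grasp; the last joint's range is limited). The gripper opens to 85 mm and grips with 20 to 120 N. Pads are 22 mm wide; open, the fingers measure 114 mm over their backs; the gripper's body (76 mm by 85 mm) begins 54 mm behind the grasp point. The pads swing forward as they close: fully open they stand 13 mm farther back than shut.
Start: joints at [1.175, 0.477, 0.022, 1.555, -0.011, 1.109, -0.083], TCP at [0.192, -0.647, 0.231] pointing down, gripper open.
Joint ranges: [-2.96, 2.96], [-0.34, 2.1], [-1.41, 1.46], [0.24, 2.44], [-1.37, 4.51], [0.17, 1.92], [-2.96, 2.96]. Speed limits (rad/s): [2.39, 2.39, 3.14, 3.14, 3.14, 3.14, 3.14].

INTERFACE

Orientations are given as a unit quaternion [w, x, y, z].
In Python, from station import bot gives the robot as it stands.
- The arm moves only by the tool jog_arm, never from a script. Its argument "motion" is a list of rows, each a list of 7 numbers: the turn, a rotation vector about the tool's x, y, z in rad, then the shift along the tool's x, y, z in mm, then the finger opening in mm, from 0 to 85.4. A call has 1 to 10 rows; each row is the pose to reach, as a shift and turn from the pose commanded when the call began, along the tool's axes at that moment; what a row does not reach only later rows make up. A row lasts 1/8 s, in which the tool goes at most 62.5 mm and 10.7 degrees, less where a joint would pass 70% of its speed; a pose out of reach is approached as far as the arm can. A call with a gripper value outside its range is refused whole. The fingers move at their own pace and stop on an object; "grip_force" is the grip in N (left out, the last holds). Time passes only in rows, so rows that repeat a pose let the fingers close. It gives the time, the measured TCP pose, the force, the opening and the grip force at its end, in the units of the state.
- bot.get_obs(): the state, without advancing time (a new reading comes with each control period).
- bot.read_camera(name): name is "side" or "top"; returns a dict with "pixels" (400x640x3 uint8, red, green, blue), "camera_matrix" (3x3 intrinsics, pixels), "distortion" ([k1, k2, p1, p2, k3] as OpenCV has them; the pictures are not rectified), "T" (4x4, takes a point from camera to world coordinates). Camera axes: x right, y down, z forward; pixel columns grow to the right and rows downward; lengths in m; the calibration is good to about 2 mm. A picture is of the moment at which its call begins. There is no depth.
- bot.hand_in(): hands the job in; it is judged then, once.
Trained networks look in a picture, given as the dict that the camera call returned (one of the last four; its "shot" number tells which), for a name from the list of things; names that differ only in an ending like _2 or _b are one class to them, and where a whole thing is asked for, a point or a joint stands for the part that bears it (a point fixed in the world has none). Each returns a list of dicts, best first, with "score" (0 to 1); they miss things now and then, are a little off and sometimes report something else, mostly with a low value. They report only what shows in the picture. A call takes as long as a camera call.
- bot.spot_in(thing, picture): "xy" ([column, row] in pixels, amid what is visible of it).
- bot.tip_of(thing, picture): "xy" ([column, row] in pixels: a listed point, or the origin of a listed thing).
The state is a dict: "t": time; "q": joint angles; "joint_vel": joint speeds; "joint_torque": joint torques, N m; "eef_pos": TCP position; "tool_rot": TCP orientation; "contact_force": force on the tool from outside, world axes, zero at the start; "torque": the same for the moment, N m; "gripper_width": opening from 0.0 (shut) to 1.0 (fully open); "grasp_force": force on a finger pad.
Only numpy, scipy, OpenCV 4.12 (cv2) and the standard library are available. Lean on these libraries where they do the work, as an engineer would, in place of code of your own. Each camera call takes 0.05 s, during which the arm holds its last target. There are 200 camera calls.

TASK

Fasten the blue lid on the grey box: snap its four orange clips down over the rim until each has clicked fully home and stays there by itself. So that the lid goes down level, follow any first clip with the one at the diagonally opposite corner, and only then do the other two. Press firmly but without cracking the plastic, and leave the jars, the wax tin and the offcut around it where they are.

Things in the scene. Friction and masses are not known exactly. Their poses are not given: they have to be found in the camera images.
- abrasives_box: Plywood base, 165 x 264 x 12 mm, screwed to the bench; on it a grey box, 120 x 210 mm, blue lid, top 109 mm above the bench. Origin: centre of the base's underside; x across from near to far, y to the left, z up. The box is stuck down up to 7 mm off the base's middle in +-x, unmeasured: feel for it. Over 30 N on box, lid or clips cracks the plastic.
- clip_far_left (a joint): Far left orange clip: 0 = home, plate upright; 1.57 = level, swung out. Starts 0.8 to 1.5. Hinge along y at x = +66 mm (+-7), y = +62 mm (clip's middle), z = 102 mm in the base's frame. Each clip: plate 56 mm wide, 4 mm thick, reaching 42 mm from its hinge; outer face 11 mm outside the hinge plane. Unloaded, an open clip stays put.
- clip_far_right (a joint): Far right orange clip: 0 = home, plate upright; 1.57 = level, swung out. Starts 0.8 to 1.5. Hinge along y at x = +66 mm (+-7), y = -62 mm (clip's middle), z = 102 mm in the base's frame. A clip's nose, 28 mm from the hinge, meets the box's rail at about 0.38 rad; the push needed at the tip grows to 10 to 18 N; past 0.14 it snaps home.
- clip_near_left (a joint): Near left orange clip: 0 = home, plate upright; 1.57 = level, swung out. Starts 0.8 to 1.5. Hinge along y at x = -66 mm (+-7), y = +62 mm (clip's middle), z = 102 mm in the base's frame. Push clips inward and downward together, along their arc: a level push drags the lid up by friction and jams the clip. Let go before it snaps, it springs back.
- clip_near_right (a joint): Near right orange clip: 0 = home, plate upright; 1.57 = level, swung out. Starts 0.8 to 1.5. Hinge along y at x = -66 mm (+-7), y = -62 mm (clip's middle), z = 102 mm in the base's frame. The lid rests on a springy rubber gasket: it sinks up to 4 mm and rocks, about 4 N per mm at a corner.
- stain_jar_red: Red stain jar with a white cap, 55 mm across, 34 mm high, loose, left of the box. A bystander. Origin: centre of its underside.
- stain_jar_green: Pale green and white stain jar, 55 mm across, 34 mm high, loose, in front of the box. A bystander. Origin: centre of its underside.
- wax_tin: Green round wax tin, 67 mm across, 27 mm high, loose, right of the box. A bystander. Origin: centre of its underside.
- offcut_beech: Pale beech offcut, 36 x 80 x 18 mm, loose, near left of the box. A bystander. Origin: centre of its underside.

How it is judged:
By the outcome, as a careful person would: the job done as asked, in the order asked, and still so for the second after the job is handed in, with the robot touching nothing.
It also fails if it takes over 58 s, if anything falls off the work surface, if the arm or the gripper's body presses on something with over 40 N, if the wrist force passes 120 N, or if a joint passes its speed limit or range.

## Working session

There is one attempt and no reset: what is moved stays moved. The work goes in short steps, Python scripts to look and compute and a tool call to move; the robot and the scene stay as the last step left them, time stands still between calls to the robot, and variables do not carry over. Pictures are saved under pics/ and viewed, at most 10 in all, crops included, and the job is handed in when it is done.

Besides the shell and the picture viewer there is one more tool, called as name([rows], argument=value, ...), one row to a line, values as JSON. jog_arm: Moves the arm, as the interface text tells. Its arguments: {"type":"object","properties":{"motion":{"type":"array"},"grip_force":{"type":"number"}},"required":["motion"]}

```bash
ls; mkdir -p pics
cat > h.py <<'E'
import numpy as np, cv2
from scipy.spatial.transform import Rotation as R
from station import bot
def ray(p,xy):
    u=cv2.undistortPoints(np.array([[xy]],float),np.array(p["camera_matrix"]),np.array(p["distortion"]))[0,0]
    T=np.array(p["T"]); d=T[:3,:3]@np.array([u[0],u[1],1]); return T[:3,3],d
def at_z(p,xy,z):
    o,d=ray(p,xy); return o+d*(z-o[2])/d[2]
def proj(p,X):
    T=np.linalg.inv(np.array(p["T"])); X=np.atleast_2d(X).astype(float)
    return cv2.projectPoints(X,cv2.Rodrigues(T[:3,:3])[0],T[:3,3],np.array(p["camera_matrix"]),np.array(p["distortion"]))[0][:,0]
E
python3 - <<'E'
from h import *
o=bot.get_obs(); print({k:np.round(v,3).tolist() for k,v in o.items()})
for c in("top","side"):
    p=bot.read_camera(c); cv2.imwrite(f"pics/{c}0.png",p["pixels"][:,:,::-1]); print(c,np.round(p["T"],3).tolist())
    for n in("abrasives_box","clip_far_left","clip_far_right","clip_near_left","clip_near_right","stain_jar_red","stain_jar_green","wax_tin","offcut_beech"):
        s=bot.spot_in(n,p)[:4]; t=bot.tip_of(n,p)[:4] 
        print(n,[(np.round(a["xy"]).tolist(),round(a["score"],2)) for a in s],[(np.round(a["xy"]).tolist(),round(a["score"],2), np.round(at_z(p,a["xy"],0),3).tolist()) for a in t])
E
```

```text
pics
{'t': 0.0, 'q': [1.175, 0.478, 0.022, 1.556, -0.012, 1.109, -0.083], 'joint_vel': [-0.001, 0.002, -0.001, 0.002, 0.0, -0.0, 0.001], 'joint_torque': [-0.001, -59.645, 1.608, -28.12, 0.013, 0.009, -0.0], 'eef_pos': [0.191, -0.647, 0.23], 'tool_rot': [-0.001, 0.99, 0.143, -0.0], 'contact_force': [0.238, 0.472, -1.685], 'torque': [0.033, 0.024, -0.004], 'grasp_force': 0.0, 'gripper_width': 0.999}
top [[-0.014, -0.976, 0.215, 0.29], [-1.0, 0.015, 0.001, 0.064], [-0.004, -0.215, -0.977, 1.208], [0.0, 0.0, 0.0, 1.0]]
abrasives_box [([327.0, 192.0], 0.81)] [([326.0, 195.0], 0.83, [0.565, 0.055, 0.0])]Traceback (most recent call last):
  File "<stdin>", line 6, in <module>
ValueError: it knows: abrasives_box, offcut_beech, stain_jar_green, stain_jar_red, wax_tin
```

Run:
```python
from h import *
for c in("top","side"):
    p=bot.read_camera(c); cv2.imwrite(f"pics/{c}0.png",p["pixels"][:,:,::-1]); print(c,np.round(p["T"],3).tolist(),np.round(p["camera_matrix"]).tolist())
    np.savez(f"{c}0.npz",**{k:np.array(p[k]) for k in("pixels","camera_matrix","distortion","T")})
    for n in("abrasives_box","clip_far_left","stain_jar_red","stain_jar_green","wax_tin","offcut_beech"):
      for f in(bot.spot_in,bot.tip_of):
        try: print(n,f.__name__,[(np.round(a["xy"],1).tolist(),round(a["score"],2), np.round(at_z(p,a["xy"],0),3).tolist()) for a in f(n,p)[:5]])
        except ValueError as e: print(n,f.__name__,"x")
```

```text
top [[-0.014, -0.976, 0.215, 0.29], [-1.0, 0.015, 0.001, 0.064], [-0.004, -0.215, -0.977, 1.208], [0.0, 0.0, 0.0, 1.0]] [[417.0, 0.0, 322.0], [0.0, 417.0, 198.0], [0.0, 0.0, 1.0]]
abrasives_box call [([329.3, 190.1], 0.89, [0.58, 0.045, 0.0])]
abrasives_box call [([324.9, 196.4], 0.88, [0.561, 0.058, 0.0])]
clip_far_left call [([300.1, 164.0], 0.82, [0.662, 0.132, 0.0])]
clip_far_left call x
stain_jar_red call [([254.2, 218.1], 0.67, [0.498, 0.267, 0.0])]
stain_jar_red call [([254.8, 219.4], 0.78, [0.494, 0.265, 0.0])]
stain_jar_green call [([339.5, 242.1], 0.6, [0.424, 0.018, 0.0])]
stain_jar_green call [([336.8, 240.8], 0.83, [0.428, 0.025, 0.0])]
wax_tin call [([393.0, 180.3], 0.62, [0.607, -0.147, 0.0])]
wax_tin call [([394.8, 185.4], 0.65, [0.591, -0.152, 0.0])]
offcut_beech call [([253.1, 257.5], 0.63, [0.383, 0.268, 0.0])]
offcut_beech call [([249.4, 259.1], 0.81, [0.378, 0.279, 0.0]), ([392.8, 181.8], 0.7, [0.603, -0.146, 0.0])]
side [[-0.998, -0.031, 0.057, 0.458], [-0.063, 0.671, -0.739, 1.125], [-0.016, -0.741, -0.671, 1.046], [0.0, 0.0, 0.0, 1.0]] [[489.0, 0.0, 320.0], [0
[... 151 characters left out ...]
 0.056, 0.0])]
clip_far_left call [([329.7, 266.2], 0.56, [0.503, 0.251, 0.0]), ([286.8, 210.1], 0.51, [0.647, 0.033, 0.0])]
clip_far_left call x
stain_jar_red call [([327.5, 263.7], 0.88, [0.509, 0.243, 0.0])]
stain_jar_red call [([327.2, 272.1], 0.62, [0.509, 0.272, 0.0])]
stain_jar_green call [([360.6, 204.8], 0.77, [0.418, -0.002, 0.0])]
stain_jar_green call [([360.4, 207.8], 0.76, [0.419, 0.012, 0.0]), ([372.6, 275.9], 0.47, [0.385, 0.28, 0.0])]
wax_tin call [([305.4, 165.8], 0.47, [0.608, -0.19, 0.0])]
wax_tin call [([308.6, 175.3], 0.53, [0.593, -0.14, 0.0])]
offcut_beech call [([372.7, 275.2], 0.76, [0.385, 0.277, 0.0])]
offcut_beech call [([372.0, 275.6], 0.81, [0.386, 0.279, 0.0])]
```

View pics/top0.png

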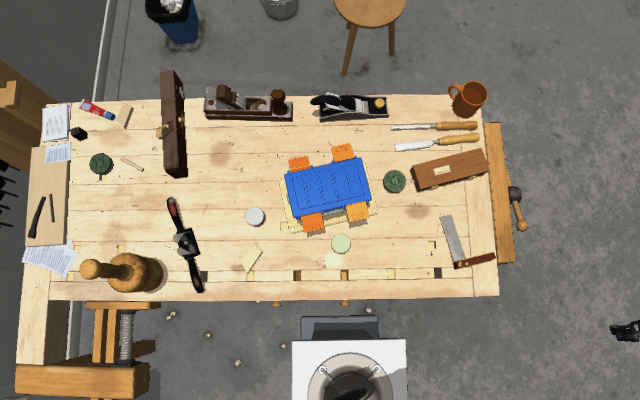

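View pics/side0.png

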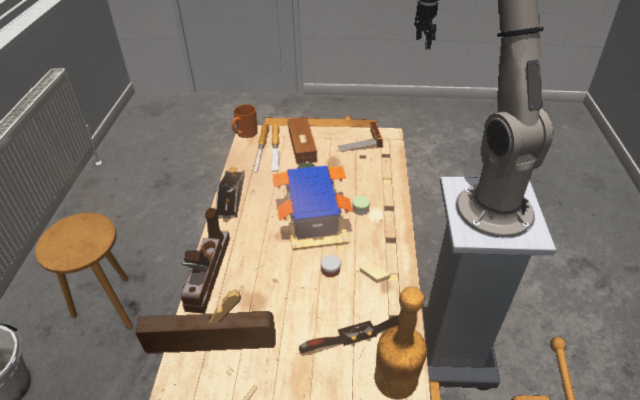

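Run:
```python
from h import *
for c in("top","side"):
    p=dict(np.load(f"{c}0.npz")); hsv=cv2.cvtColor(p["pixels"],cv2.COLOR_RGB2HSV)
    m=cv2.inRange(hsv,(105,150,60),(125,255,255)); n,l,s,ce=cv2.connectedComponentsWithStats(m); i=1+np.argmax(s[1:,4])
    cn=cv2.findContours((l==i).astype(np.uint8),0,1)[0][0][:,0]
    P=np.array([at_z(p,x,0.109)[:2] for x in cn]); r=cv2.minAreaRect((P*1000).astype(np.float32)); print(c,r)
    o=cv2.inRange(hsv,(5,190,120),(16,255,255)); n,l,s,ce=cv2.connectedComponentsWithStats(o)
    for i in range(1,n):
        if s[i,4]>60 and 250<ce[i,0]<400: print(s[i].tolist(),np.round(ce[i]).tolist(),np.round(at_z(p,ce[i],0.115),3))
p=dict(np.load("top0.npz"))
big=cv2.resize(p["pixels"][90:260,230:430],None,fx=4,fy=3.5,interpolation=cv2.INTER_CUBIC); cv2.imwrite("pics/topcrop.png",cv2.resize(p["pixels"][110:250,240:420],None,fx=4.2,fy=4.2,interpolation=2)[:,:,::-1])
p=dict(np.load("side0.npz"));cv2.imwrite("pics/sidecrop.png",cv2.resize(p["pixels"][150:260,240:400],None,fx=5,fy=5,interpolation=2)[:,:,::-1])
```

```text
top ((563.2139892578125, 51.94322204589844), (136.30650329589844, 216.29937744140625), 12.1410493850708)
[332, 144, 21, 18, 269] [342.0, 152.0] [0.659 0.01  0.115]
[289, 157, 21, 15, 209] [299.0, 163.0] [0.629 0.129 0.115]
[301, 212, 23, 20, 321] [312.0, 222.0] [0.467 0.094 0.115]
side ((533.9652099609375, 16.479637145996094), (97.31783294677734, 196.80157470703125), 41.94712829589844)
[329, 167, 16, 12, 141] [336.0, 172.0] [ 0.495 -0.018  0.115]
[337, 195, 15, 15, 108] [344.0, 202.0] [0.47  0.111 0.115]
```

View pics/topcrop.png

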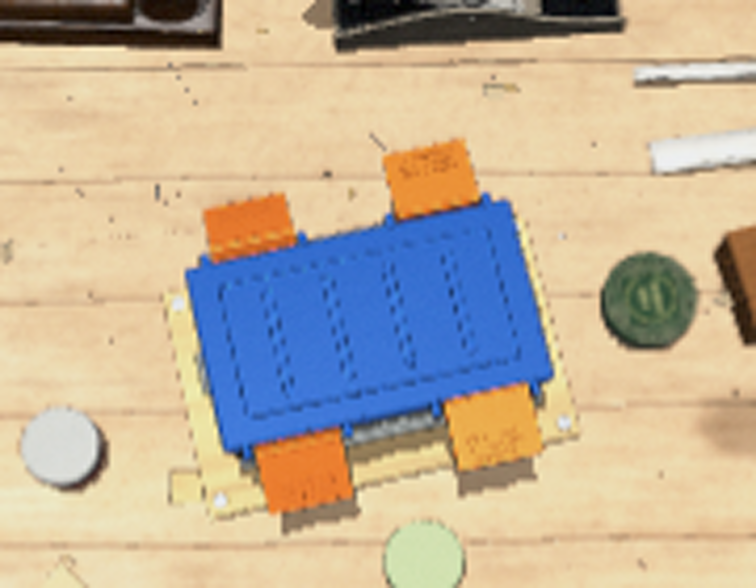

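View pics/sidecrop.png

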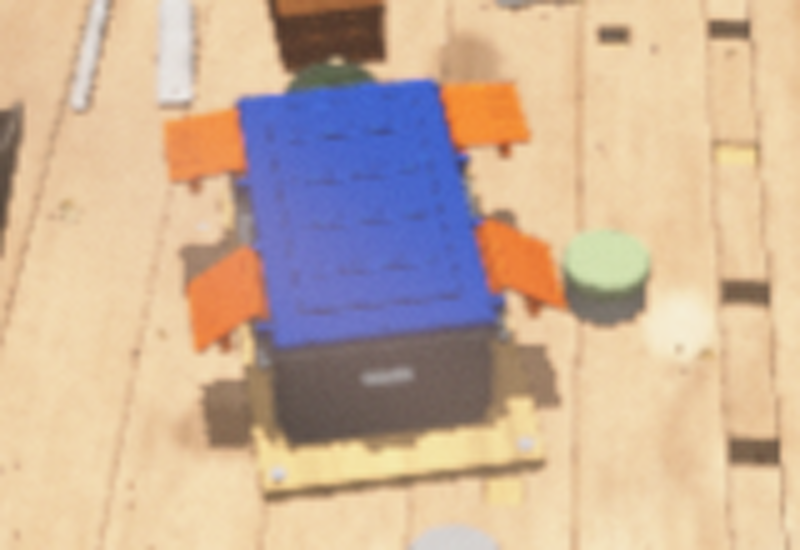

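```bash
cat >> h.py <<'E'
import sys
YAW=np.deg2rad(12.1); C=np.array([0.563,0.052])
SG={"fl":(1,1),"fr":(1,-1),"nl":(-1,1),"nr":(-1,-1)}
def target(k,th,r=36,hw=11,dx=0.):   # TCP in world; dx mm = box shift correction along outward
    s,l=SG[k]; out=66+r*np.sin(th)+11*np.cos(th)+hw+dx; up=102-r*np.cos(th)+11*np.sin(th)
    c,n=np.cos(YAW),np.sin(YAW); x,y=s*out/1e3,l*.062
    return np.array([C[0]+c*x-n*y,C[1]+n*x+c*y,up/1e3])
def rel(P):
    o=bot.get_obs(); Rt=R.from_quat(np.roll(o["tool_rot"],-1)); return Rt.inv().apply(np.array(P)-o["eef_pos"])*1e3
def rot():
    o=bot.get_obs(); Rt=R.from_quat(np.roll(o["tool_rot"],-1)); c,n=np.cos(YAW),np.sin(YAW)
    G=R.from_matrix(np.array([[c,n,0],[n,-c,0],[0,0,-1]]).T); return (Rt.inv()*G).as_rotvec()
E
python3 - <<'E'
from h import *
p=dict(np.load("top0.npz"))
q=lambda a:at_z(p,np.array(a)/4.2+[240,110],0.012)*1e3
a,b,c=q((178,303)),q((220,500)),q((565,423)); print(a,b,c,"mid",(a+c)/2,"yaw",np.degrees(np.arctan2(c[0]-b[0],-(c[1]-b[1]))))
P=target("nr",1.65); P[2]+=.04
print(P,rel(P),rot())
E
```

```text
[603.35927112 183.62136682  12.        ] [462.66355961 153.71535081  12.        ] [513.0922096  -86.21917299  12.        ] mid [558.22574036  48.70109692  12.        ] yaw 11.869476138477982
[ 0.46646819 -0.03210336  0.15581387] [ 438.12001562 -511.82704202   75.52530789] [-2.64412734e-06 -4.83445874e-05  7.65985733e-02]
```

jog_arm([
  [0, 0, 0.04, 50, -40, 0, 0],
  [0, 0, 0.077, 100, -80, 0, 0],
  [0, 0, 0.077, 150, -125, 0, 0],
  [0, 0, 0.077, 200, -170, 0, 0],
  [0, 0, 0.077, 245, -215, 0, 0],
  [0, 0, 0.077, 290, -260, 0, 0],
  [0, 0, 0.077, 330, -305, 0, 0],
  [0, 0, 0.077, 360, -350, 0, 0],
  [0, 0, 0.077, 390, -400, 0, 0],
  [0, 0, 0.077, 415, -450, 10, 0],
])

```text
t: 2.65
eef_pos: [0.4631, -0.0957, 0.2222]
tool_rot: [0.0, 0.994, 0.106, 0.001]
contact_force: [1.3, -0.3, -0.7]
gripper_width: 0.003
grasp_force: 0.0
```

jog_arm([
  [0, 0, 0, 18, -30, 20, 0],
  [0, 0, 0, 18, -60, 40, 0],
  [0, 0, 0, 18, -60, 60, 0],
  [0, 0, 0, 18, -60, 60, 0],
])

```text
t: 3.15
eef_pos: [0.4659, -0.0353, 0.1604]
tool_rot: [-0.0, 0.994, 0.106, -0.001]
contact_force: [-1.2, 0.1, -0.4]
gripper_width: 0.005
grasp_force: 0.0
```

```bash
cat > plan.py <<'E'
from h import *
k=sys.argv[1]; dx=float(sys.argv[2]) if len(sys.argv)>2 else 0
o=bot.get_obs(); print(round(o["t"],2),np.round(o["eef_pos"],4),np.round(o["contact_force"],1),o["gripper_width"],"rot",np.round(rot(),4))
for th in [1.65,1.5,1.35,1.2,1.05,.9,.75,.6,.5,.4,.35,.3,.25,.2,.15,.1,.05,0]: print(th,np.round(rel(target(k,th,dx=dx)),1))
E
python3 plan.py nr
```

```text
3.15 [ 0.4659 -0.0353  0.1604] [-1.2  0.1 -0.4] 0.004709528632869714 rot [-0.0006  0.0026  0.0003]
1.65 [ 1.4 -3.  44.6]
1.5 [-0.3 -3.  50. ]
1.35 [-1.1 -3.  55.5]
1.2 [-1.1 -3.  61.2]
1.05 [-0.2 -3.  66.7]
0.9 [ 1.4 -3.  72.1]
0.75 [ 3.9 -3.  77.2]
0.6 [ 7.1 -3.  81.9]
0.5 [ 9.6 -3.  84.7]
0.4 [12.4 -3.  87.2]
0.35 [13.8 -3.  88.4]
0.3 [15.4 -3.  89.5]
0.25 [17.  -3.  90.5]
0.2 [18.6 -3.  91.4]
0.15 [20.3 -3.  92.3]
0.1 [22. -3. 93.]
0.05 [23.8 -3.  93.7]
0 [25.5 -3.  94.3]
```

jog_arm([
  [0, 0, 0, 1, -3, 30, 0],
  [0, 0, 0, 1, -3, 44, 0],
  [0, 0, 0, -0.5, -3, 50, 0],
  [0, 0, 0, -1, -3, 55.5, 0],
  [0, 0, 0, -1, -3, 61, 0],
  [0, 0, 0, 0, -3, 66.5, 0],
  [0, 0, 0, 1.5, -3, 72, 0],
  [0, 0, 0, 4, -3, 77, 0],
  [0, 0, 0, 7, -3, 82, 0],
  [0, 0, 0, 7, -3, 82, 0],
])

```text
t: 4.4
eef_pos: [0.4733, -0.0309, 0.0789]
tool_rot: [-0.0, 0.994, 0.105, -0.0]
contact_force: [-0.4, -0.8, 0.2]
gripper_width: -0.001
grasp_force: 0.0
```

```bash
python3 plan.py nr
python3 - <<'E'
from h import *
p=bot.read_camera("side");cv2.imwrite("pics/s1.png",cv2.resize(p["pixels"][120:260,240:420],None,fx=4.2,fy=4.2,interpolation=2)[:,:,::-1])
E
```

```text
4.4 [ 0.4733 -0.0309  0.0789] [-0.4 -0.8  0.2] -0.0009557930962877938 rot [-0.0003  0.0002 -0.0002]
1.65 [ -6.9  -0.3 -36.9]
1.5 [ -8.6  -0.3 -31.5]
1.35 [ -9.5  -0.3 -25.9]
1.2 [ -9.5  -0.3 -20.3]
1.05 [ -8.6  -0.3 -14.7]
0.9 [-7.  -0.3 -9.3]
0.75 [-4.5 -0.3 -4.2]
0.6 [-1.3 -0.3  0.4]
0.5 [ 1.2 -0.3  3.3]
0.4 [ 3.9 -0.3  5.8]
0.35 [ 5.4 -0.3  7. ]
0.3 [ 6.9 -0.3  8.1]
0.25 [ 8.5 -0.3  9.1]
0.2 [10.2 -0.3 10. ]
0.15 [11.8 -0.3 10.9]
0.1 [13.6 -0.3 11.7]
0.05 [15.3 -0.3 12.3]
0 [17.1 -0.3 12.9]
```

View pics/s1.png

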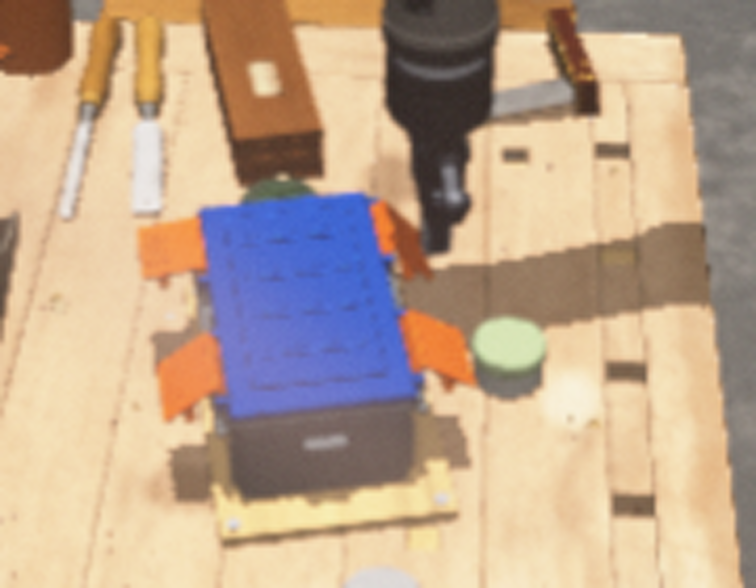

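jog_arm([
  [0, 0, 0, 1.5, 0, 3.5, 0],
  [0, 0, 0, 4, 0, 6, 0],
  [0, 0, 0, 5.5, 0, 7, 0],
  [0, 0, 0, 7, 0, 8, 0],
  [0, 0, 0, 7, 0, 8, 0],
])

```text
t: 5.08
eef_pos: [0.4796, -0.0297, 0.0711]
tool_rot: [0.0, 0.994, 0.105, -0.0]
contact_force: [-1.4, -0.1, -0.7]
gripper_width: 0.003
grasp_force: 0.4
```

jog_arm([
  [0, 0, 0, 1.5, 0, 1, 0],
  [0, 0, 0, 1.5, 0, 1, 0],
])

```text
t: 5.32
eef_pos: [0.4803, -0.0296, 0.07]
tool_rot: [0.0, 0.994, 0.105, -0.001]
contact_force: [-5.1, -0.7, 1.3]
gripper_width: -0.001
grasp_force: 2.3
```

jog_arm([
  [0, 0, 0, 1.5, 0, 1, 0],
  [0, 0, 0, 1.5, 0, 1, 0],
])

```text
t: 5.58
eef_pos: [0.4811, -0.0294, 0.0688]
tool_rot: [0.0, 0.994, 0.105, -0.002]
contact_force: [-6.4, -1.6, 1.4]
gripper_width: -0.001
grasp_force: 3.1
```

jog_arm([
  [0, 0, 0, 2, 0, 1, 0],
  [0, 0, 0, 2, 0, 1, 0],
])

```text
t: 5.82
eef_pos: [0.4821, -0.0291, 0.0674]
tool_rot: [0.0, 0.994, 0.105, -0.003]
contact_force: [-7.4, -1.2, 0.7]
gripper_width: 0.002
grasp_force: 3.6
```

jog_arm([
  [0, 0, 0, 2, 0, 1, 0],
  [0, 0, 0, 2, 0, 1, 0],
])

```text
t: 6.08
eef_pos: [0.4834, -0.0289, 0.0661]
tool_rot: [0.0, 0.994, 0.105, -0.003]
contact_force: [-7.5, -1.5, -1.4]
gripper_width: 0.002
grasp_force: 3.6
```

jog_arm([
  [0, 0, 0, 2, 0, 1, 0],
  [0, 0, 0, 2, 0, 1, 0],
])

```text
t: 6.32
eef_pos: [0.4851, -0.0285, 0.0648]
tool_rot: [0.0, 0.994, 0.105, -0.004]
contact_force: [-7.7, -1.4, -4.7]
gripper_width: -0.002
grasp_force: 3.3
```

```bash
python3 plan.py nr | tail -9
python3 - <<'E'
from h import *
o=bot.get_obs(); print(o["contact_force"], o["joint_torque"])
E
```

```text
0.4 [-8.1 -0.4 -8.3]
0.35 [-6.7 -0.4 -7.1]
0.3 [-5.1 -0.4 -6. ]
0.25 [-3.5 -0.4 -5. ]
0.2 [-1.9 -0.4 -4.1]
0.15 [-0.2 -0.4 -3.2]
0.1 [ 1.5 -0.4 -2.5]
0.05 [ 3.3 -0.4 -1.8]
0 [ 5.1 -0.4 -1.2]
[-7.67830335 -1.36864799 -4.66031992] [-9.29666888e-01 -4.93097305e+01 -3.24888781e+00 -2.42443353e+01
  1.26050441e-01 -2.42470175e+00 -8.97207123e-03]
```

jog_arm([
  [0, 0, 0, 1, 0, 2, 0],
  [0, 0, 0, 1, 0, 2, 0],
])

```text
t: 6.58
eef_pos: [0.4884, -0.0278, 0.0636]
tool_rot: [-0.0, 0.994, 0.105, -0.001]
contact_force: [-3.6, -1.0, -2.8]
gripper_width: 0.001
grasp_force: 1.8
```

Run:
```python
from h import *
p=bot.read_camera("side");cv2.imwrite("pics/s2.png",cv2.resize(p["pixels"][145:235,270:390],None,fx=6,fy=6,interpolation=2)[:,:,::-1])
```

```text
(no output)
```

View pics/s2.png

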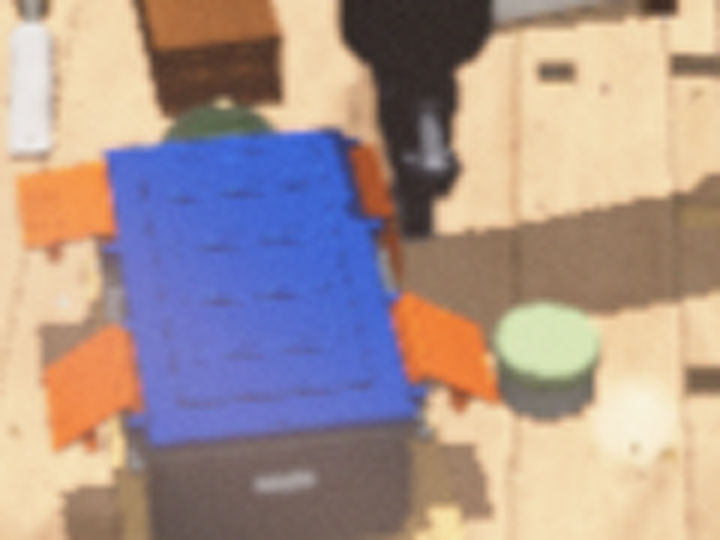

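jog_arm([
  [0, 0, 0, 2, 0, 1, 0],
  [0, 0, 0, 2, 0, 1, 0],
])

```text
t: 6.88
eef_pos: [0.4911, -0.0273, 0.0633]
tool_rot: [0.0, 0.994, 0.105, -0.001]
contact_force: [-5.6, -0.4, 0.6]
gripper_width: 0.0
grasp_force: 0.0
```

jog_arm([
  [0, 0, 0, 2, 0, 0.5, 0],
  [0, 0, 0, 2, 0, 0.5, 0],
])

```text
t: 7.12
eef_pos: [0.4912, -0.0274, 0.0625]
tool_rot: [0.0, 0.994, 0.105, -0.003]
contact_force: [-11.6, -2.2, 5.4]
gripper_width: -0.001
grasp_force: 0.0
```

jog_arm([
  [0, 0, 0, -12, 0, 0, 0],
  [0, 0, 0, -30, 0, -10, 0],
  [0, 0, 0, -40, 0, -50, 0],
  [0, 0, 0, -40, 0, -95, 0],
  [0, 0, 0, -20, 0, -105, 0],
])

```text
t: 7.75
eef_pos: [0.4766, -0.0311, 0.1716]
tool_rot: [0.001, 0.994, 0.105, 0.004]
contact_force: [0.3, 0.3, -0.4]
gripper_width: 0.002
grasp_force: 0.0
```

```bash
python3 plan.py fl
```

```text
7.75 [ 0.4766 -0.0311  0.1716] [ 0.3  0.3 -0.4] 0.0020555475317105302 rot [ 0.0024 -0.0082 -0.0011]
1.65 [ 213.3 -125.5   57.3]
1.5 [ 215.  -125.5   62.7]
1.35 [ 215.8 -125.6   68.3]
1.2 [ 215.7 -125.6   73.9]
1.05 [ 214.8 -125.6   79.5]
0.9 [ 213.1 -125.6   84.9]
0.75 [ 210.6 -125.6   89.9]
0.6 [ 207.4 -125.6   94.5]
0.5 [ 204.9 -125.6   97.3]
0.4 [ 202.1 -125.6   99.9]
0.35 [ 200.6 -125.6  101. ]
0.3 [ 199.1 -125.6  102.1]
0.25 [ 197.5 -125.6  103.1]
0.2 [ 195.9 -125.6  104. ]
0.15 [ 194.2 -125.6  104.9]
0.1 [ 192.5 -125.6  105.6]
0.05 [ 190.7 -125.6  106.3]
0 [ 188.9 -125.6  106.9]
```

jog_arm([
  [0, 0, 0, 50, -30, 0, 0],
  [0, 0, 0, 100, -60, 0, 0],
  [0, 0, 0, 150, -90, 0, 0],
  [0, 0, 0, 195, -120, 0, 0],
  [0, 0, 0, 214, -125, 10, 0],
  [0, 0, 0, 214, -125, 30, 0],
  [0, 0, 0, 214, -125, 30, 0],
  [0, 0, 0, 214, -125, 30, 0],
])

```text
t: 8.75
eef_pos: [0.6568, 0.135, 0.1381]
tool_rot: [0.0, 0.995, 0.105, 0.0]
contact_force: [0.3, 0.6, -0.2]
gripper_width: -0.001
grasp_force: 0.0
```

```bash
python3 plan.py fl
```

```text
8.75 [0.6568 0.135  0.1381] [ 0.3  0.6 -0.2] -0.001428661283535035 rot [ 0.0004 -0.0001 -0.0015]
1.65 [ 2.9 -0.5 22.2]
1.5 [ 4.5 -0.5 27.6]
1.35 [ 5.4 -0.5 33.2]
1.2 [ 5.4 -0.5 38.9]
1.05 [ 4.6 -0.5 44.4]
0.9 [ 2.9 -0.5 49.8]
0.75 [ 0.4 -0.5 54.9]
0.6 [-2.7 -0.5 59.6]
0.5 [-5.2 -0.5 62.4]
0.4 [-8.  -0.5 64.9]
0.35 [-9.5 -0.5 66.1]
0.3 [-11.   -0.5  67.2]
0.25 [-12.6  -0.5  68.2]
0.2 [-14.2  -0.5  69.2]
0.15 [-15.9  -0.5  70. ]
0.1 [-17.6  -0.5  70.8]
0.05 [-19.4  -0.5  71.5]
0 [-21.2  -0.5  72.1]
```

jog_arm([
  [0, 0, 0, 5, 0, 28, 0],
  [0, 0, 0, 5.5, 0, 36, 0],
  [0, 0, 0, 4.5, 0, 44, 0],
  [0, 0, 0, 3, 0, 50, 0],
  [0, 0, 0, 0.5, 0, 55, 0],
  [0, 0, 0, -2.5, 0, 59.5, 0],
  [0, 0, 0, -5, 0, 62.5, 0],
  [0, 0, 0, -8, 0, 65, 0],
  [0, 0, 0, -11, 0, 67, 0],
  [0, 0, 0, -11, 0, 67, 0],
])

```text
t: 10.0
eef_pos: [0.6492, 0.1343, 0.0722]
tool_rot: [-0.001, 0.994, 0.105, 0.003]
contact_force: [6.7, 0.9, -0.6]
gripper_width: -0.003
grasp_force: 3.0
```

jog_arm([
  [0, 0, 0, -1.5, 0, 1, 0],
  [0, 0, 0, -3, 0, 2, 0],
  [0, 0, 0, -3, 0, 2, 0],
])

```text
t: 10.38
eef_pos: [0.6488, 0.1342, 0.0715]
tool_rot: [-0.001, 0.994, 0.105, 0.006]
contact_force: [10.3, 1.5, 2.0]
gripper_width: 0.003
grasp_force: 5.3
```

jog_arm([
  [0, 0, 0, -2, 0, 1.5, 0],
  [0, 0, 0, -2, 0, 1.5, 0],
])

```text
t: 10.62
eef_pos: [0.6482, 0.1341, 0.0706]
tool_rot: [-0.001, 0.994, 0.105, 0.007]
contact_force: [13.9, 1.6, 1.8]
gripper_width: -0.001
grasp_force: 6.7
```

jog_arm([
  [0, 0, 0, -2, 0, 1.5, 0],
  [0, 0, 0, -2, 0, 1.5, 0],
])

```text
t: 10.88
eef_pos: [0.6476, 0.134, 0.0697]
tool_rot: [-0.002, 0.994, 0.105, 0.009]
contact_force: [15.6, 2.4, 2.0]
gripper_width: 0.001
grasp_force: 7.9
```

jog_arm([
  [0, 0, 0, 0, 0, 3, 0],
  [0, 0, 0, 0, 0, 3, 0],
])

```text
t: 11.12
eef_pos: [0.6431, 0.133, 0.0647]
tool_rot: [-0.001, 0.994, 0.105, 0.004]
contact_force: [5.5, 0.2, 1.2]
gripper_width: -0.002
grasp_force: 3.3
```

jog_arm([
  [0, 0, 0, -0.5, 0, 2, 0],
  [0, 0, 0, -0.5, 0, 2, 0],
])

```text
t: 11.38
eef_pos: [0.6398, 0.1325, 0.0613]
tool_rot: [-0.0, 0.994, 0.105, 0.001]
contact_force: [5.5, 1.0, 2.3]
gripper_width: -0.005
grasp_force: 0.5
```

jog_arm([
  [0, 0, 0, -2, 0, -1, 0],
  [0, 0, 0, -2, 0, -1, 0],
])

```text
t: 11.62
eef_pos: [0.6392, 0.1324, 0.0622]
tool_rot: [-0.001, 0.994, 0.105, 0.002]
contact_force: [8.1, 2.9, -1.1]
gripper_width: -0.001
grasp_force: 1.1
```

jog_arm([
  [0, 0, 0, -2, 0, 0, 0],
  [0, 0, 0, -2, 0, 0, 0],
])

```text
t: 11.88
eef_pos: [0.6383, 0.1323, 0.0629]
tool_rot: [-0.001, 0.994, 0.105, 0.003]
contact_force: [11.3, 2.7, 0.3]
gripper_width: 0.0
grasp_force: 0.0
```

jog_arm([
  [0, 0, 0, -2, 0, 1, 0],
  [0, 0, 0, -2, 0, 1, 0],
])

```text
t: 12.12
eef_pos: [0.6382, 0.1324, 0.063]
tool_rot: [-0.001, 0.994, 0.105, 0.005]
contact_force: [13.9, 3.0, 2.1]
gripper_width: 0.002
grasp_force: 0.0
```

jog_arm([
  [0, 0, 0, 20, 0, 0, 0],
  [0, 0, 0, 40, 0, -10, 0],
  [0, 0, 0, 45, 0, -60, 0],
  [0, 0, 0, 45, 0, -105, 0],
  [0, 0, 0, 40, 45, -105, 0],
  [0, 0, 0, 30, 95, -105, 0],
  [0, 0, 0, 30, 95, -105, 0],
])

```text
t: 13.0
eef_pos: [0.6811, 0.0368, 0.1643]
tool_rot: [0.002, 0.995, 0.101, -0.002]
contact_force: [0.3, 0.3, -0.6]
gripper_width: -0.001
grasp_force: 0.0
```

```bash
python3 plan.py fr;  python3 - <<'E'
from h import *
p=bot.read_camera("side");a=p["pixels"][150:240,265:385]
p=bot.read_camera("top");b=p["pixels"][125:240,270:390]
f=lambda a:cv2.resize(a,(390,390),interpolation=2)
cv2.imwrite("pics/s3.png",np.hstack([f(a),f(b)])[:,:,::-1])
E
```

```text
13.0 [0.6811 0.0368 0.1643] [ 0.3  0.3 -0.6] -0.0009654607831483724 rot [ 0.0037  0.0049 -0.0088]
1.65 [ 0.2 22.2 48.6]
1.5 [ 1.9 22.1 54. ]
1.35 [ 2.8 22.1 59.6]
1.2 [ 2.8 22.1 65.2]
1.05 [ 2.  22.1 70.8]
0.9 [ 0.4 22.1 76.2]
0.75 [-2.1 22.1 81.3]
0.6 [-5.2 22.1 86. ]
0.5 [-7.7 22.1 88.8]
0.4 [-10.4  22.1  91.4]
0.35 [-11.9  22.1  92.5]
0.3 [-13.4  22.1  93.6]
0.25 [-15.   22.1  94.7]
0.2 [-16.6  22.2  95.6]
0.15 [-18.3  22.2  96.5]
0.1 [-20.   22.2  97.2]
0.05 [-21.8  22.2  97.9]
0 [-23.6  22.2  98.5]
```

View pics/s3.png

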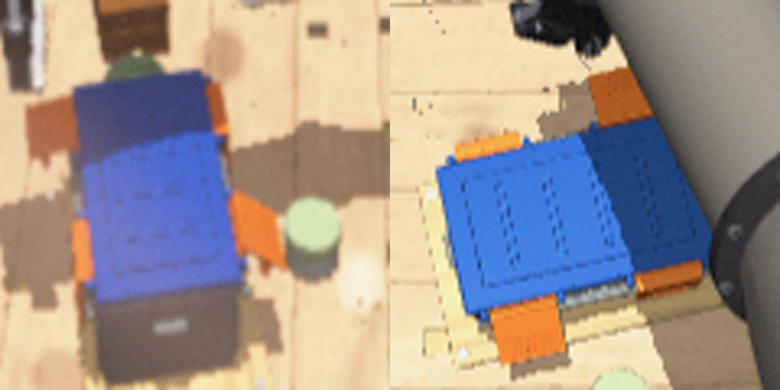

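jog_arm([
  [0.004, 0.005, -0.009, 3, 22, 20, 0],
  [0.004, 0.005, -0.009, 3, 22, 44, 0],
  [0.004, 0.005, -0.009, 3, 22, 44, 0],
])

```text
t: 13.48
eef_pos: [0.6875, 0.0252, 0.1193]
tool_rot: [-0.003, 0.994, 0.111, -0.001]
contact_force: [-0.3, 0.5, 0.8]
gripper_width: 0.004
grasp_force: 0.0
```

```bash
python3 plan.py fr 2
```

```text
13.47 [0.6875 0.0252 0.1193] [-0.3  0.5  0.8] 0.004119315600892128 rot [-0.0058  0.0006  0.0108]
1.65 [-2.2  9.7  3.4]
1.5 [-0.6  9.7  8.8]
1.35 [ 0.3  9.7 14.3]
1.2 [ 0.3  9.8 20. ]
1.05 [-0.5  9.8 25.6]
0.9 [-2.2  9.8 31. ]
0.75 [-4.6  9.8 36. ]
0.6 [-7.8  9.8 40.7]
0.5 [-10.3   9.8  43.5]
0.4 [-13.1   9.8  46.1]
0.35 [-14.5   9.8  47.2]
0.3 [-16.1   9.8  48.3]
0.25 [-17.7   9.8  49.4]
0.2 [-19.3   9.7  50.3]
0.15 [-21.    9.7  51.2]
0.1 [-22.7   9.7  51.9]
0.05 [-24.4   9.7  52.6]
0 [-26.2   9.7  53.2]
```

jog_arm([
  [-0.005, 0, 0.01, -0.5, 10, 6, 0],
  [-0.005, 0, 0.01, 0, 10, 14, 0],
  [-0.005, 0, 0.01, 0, 10, 20, 0],
  [-0.005, 0, 0.01, -0.5, 10, 26, 0],
  [-0.005, 0, 0.01, -2, 10, 31, 0],
  [-0.005, 0, 0.01, -4.5, 10, 36, 0],
  [-0.005, 0, 0.01, -8, 10, 41, 0],
  [-0.005, 0, 0.01, -10.5, 10, 44, 0],
  [-0.005, 0, 0.01, -13, 10, 46.5, 0],
  [-0.005, 0, 0.01, -15, 10, 48.5, 0],
])

```text
t: 14.72
eef_pos: [0.6776, 0.0106, 0.0731]
tool_rot: [0.0, 0.995, 0.105, 0.003]
contact_force: [0.6, -0.7, -0.1]
gripper_width: -0.001
grasp_force: 0.3
```

jog_arm([
  [0, 0, 0, -1.5, 0, 1.5, 0],
  [0, 0, 0, -3, 0, 3, 0],
  [0, 0, 0, -3, 0, 3, 0],
])

```text
t: 15.1
eef_pos: [0.6745, 0.01, 0.0701]
tool_rot: [0.0, 0.995, 0.105, 0.002]
contact_force: [-0.1, 0.6, -0.1]
gripper_width: 0.001
grasp_force: 0.0
```

```bash
python3 plan.py fr 2 | grep -v "^1\.[0-9]* "
```

```text
15.1 [0.6745 0.01   0.0701] [-0.1  0.6 -0.1] 0.0014946727445228098 rot [ 0.001  -0.0046 -0.0014]
0.9 [ 13.9  -2.5 -18.1]
0.75 [ 11.4  -2.5 -13. ]
0.6 [ 8.2 -2.5 -8.4]
0.5 [ 5.7 -2.5 -5.6]
0.4 [ 2.9 -2.5 -3.1]
0.35 [ 1.4 -2.5 -1.9]
0.3 [-0.1 -2.5 -0.8]
0.25 [-1.7 -2.5  0.2]
0.2 [-3.3 -2.5  1.1]
0.15 [-5.  -2.5  2. ]
0.1 [-6.7 -2.5  2.7]
0.05 [-8.5 -2.5  3.4]
0 [-10.3  -2.5   4. ]
```

jog_arm([
  [0, 0, 0, -1, -1, 0.5, 0],
  [0, 0, 0, -2.5, -2, 1, 0],
  [0, 0, 0, -2.5, -2, 1, 0],
])

```text
t: 15.48
eef_pos: [0.6736, 0.0109, 0.0698]
tool_rot: [0.001, 0.995, 0.104, 0.004]
contact_force: [5.3, -1.1, -0.1]
gripper_width: -0.001
grasp_force: 2.0
```

jog_arm([
  [0, 0, 0, -2, 0, 1, 0],
  [0, 0, 0, -2, 0, 1, 0],
])

```text
t: 15.72
eef_pos: [0.6731, 0.0108, 0.0694]
tool_rot: [0.0, 0.995, 0.105, 0.006]
contact_force: [8.2, -1.4, -2.2]
gripper_width: 0.004
grasp_force: 3.4
```

Contact. Push with more down than in.

jog_arm([
  [0, 0, 0, -1, 0, 2.5, 0],
  [0, 0, 0, -1, 0, 2.5, 0],
])

```text
t: 15.98
eef_pos: [0.6702, 0.0104, 0.0661]
tool_rot: [0.0, 0.995, 0.104, 0.004]
contact_force: [6.4, -2.3, 0.9]
gripper_width: -0.004
grasp_force: 2.3
```

jog_arm([
  [0, 0, 0, -2, 0, 2, 0],
  [0, 0, 0, -2, 0, 2, 0],
])

```text
t: 16.23
eef_pos: [0.6658, 0.0107, 0.0631]
tool_rot: [0.0, 0.994, 0.105, 0.001]
contact_force: [1.1, -0.6, 0.0]
gripper_width: -0.002
grasp_force: 0.4
```

jog_arm([
  [0, 0, 0, -2.5, 0, 0.5, 0],
  [0, 0, 0, -2.5, 0, 0.5, 0],
])

```text
t: 16.48
eef_pos: [0.665, 0.0105, 0.0632]
tool_rot: [-0.0, 0.994, 0.105, 0.003]
contact_force: [4.6, 0.4, -1.2]
gripper_width: -0.0
grasp_force: 0.1
```

jog_arm([
  [0, 0, 0, -2, 0, 0.5, 0],
  [0, 0, 0, -2, 0, 0.5, 0],
])

```text
t: 16.73
eef_pos: [0.665, 0.0105, 0.0633]
tool_rot: [-0.0, 0.994, 0.105, 0.005]
contact_force: [8.4, 2.1, -2.2]
gripper_width: 0.001
grasp_force: 0.6
```

jog_arm([
  [0, 0, 0, -2, 0, 0.5, 0],
  [0, 0, 0, -2, 0, 0.5, 0],
])

```text
t: 16.98
eef_pos: [0.6648, 0.0104, 0.0635]
tool_rot: [-0.0, 0.994, 0.105, 0.007]
contact_force: [11.3, 2.0, -3.7]
gripper_width: 0.0
grasp_force: 1.0
```

jog_arm([
  [0, 0, 0, 25, 0, 0, 0],
  [0, 0, 0, 40, 0, -20, 0],
  [0, 0, 0, 40, 0, -70, 0],
  [0, 0, 0, 30, 0, -110, 0],
  [0, 0, 0, -20, -30, -110, 0],
  [0, 0, 0, -70, -65, -110, 0],
  [0, 0, 0, -120, -100, -110, 0],
  [0, 0, 0, -170, -124, -110, 0],
  [0, 0, 0, -205, -124, -110, 0],
  [0, 0, 0, -205, -124, -110, 0],
])

```text
t: 18.23
eef_pos: [0.4301, 0.0867, 0.1704]
tool_rot: [0.001, 0.994, 0.105, 0.001]
contact_force: [1.4, -0.4, 0.0]
gripper_width: 0.003
grasp_force: 0.0
```

jog_arm([
  [0, 0, 0, 0, 0, 0, 0],
  [0, 0, 0, 0, 0, 0, 0],
])

```text
t: 18.48
eef_pos: [0.4346, 0.0878, 0.171]
tool_rot: [0.0, 0.995, 0.104, 0.003]
contact_force: [0.4, 0.7, 0.2]
gripper_width: 0.0
grasp_force: 0.0
```

```bash
python3 plan.py nl -2
```

```text
18.48 [0.4346 0.0878 0.171 ] [0.4 0.7 0.2] 0.00036247214785572367 rot [ 0.0006 -0.0051 -0.002 ]
1.65 [ 7.7 -0.2 55.2]
1.5 [ 6.  -0.2 60.6]
1.35 [ 5.1 -0.2 66.1]
1.2 [ 5.1 -0.2 71.8]
1.05 [ 5.9 -0.2 77.4]
0.9 [ 7.6 -0.2 82.8]
0.75 [10.  -0.2 87.9]
0.6 [13.1 -0.2 92.5]
0.5 [15.6 -0.2 95.4]
0.4 [18.4 -0.2 97.9]
0.35 [19.8 -0.2 99.1]
0.3 [ 21.4  -0.2 100.2]
0.25 [ 22.9  -0.2 101.2]
0.2 [ 24.6  -0.2 102.2]
0.15 [ 26.2  -0.2 103. ]
0.1 [ 27.9  -0.2 103.8]
0.05 [ 29.7  -0.2 104.5]
0 [ 31.5  -0.2 105.1]
```

jog_arm([
  [0, -0.005, 0, 6, 0, 40, 0],
  [0, -0.005, 0, 6, 0, 60, 0],
  [0, -0.005, 0, 5, 0, 68, 0],
  [0, -0.005, 0, 6, 0, 77, 0],
  [0, -0.005, 0, 7.5, 0, 83, 0],
  [0, -0.005, 0, 10, 0, 88, 0],
  [0, -0.005, 0, 13, 0, 92.5, 0],
  [0, -0.005, 0, 16, 0, 95.5, 0],
  [0, -0.005, 0, 18.5, 0, 98, 0],
  [0, -0.005, 0, 21.5, 0, 100, 0],
])

```text
t: 19.73
eef_pos: [0.4555, 0.0921, 0.0709]
tool_rot: [0.001, 0.995, 0.105, -0.0]
contact_force: [-3.3, -0.1, 0.9]
gripper_width: -0.004
grasp_force: 1.9
```

jog_arm([
  [0, 0, 0, 1, 0, 1, 0],
  [0, 0, 0, 2, 0, 1.5, 0],
  [0, 0, 0, 2, 0, 1.5, 0],
])

```text
t: 20.1
eef_pos: [0.4563, 0.0922, 0.0695]
tool_rot: [0.001, 0.994, 0.105, -0.001]
contact_force: [-3.9, -1.3, 3.7]
gripper_width: 0.0
grasp_force: 3.0
```

jog_arm([
  [0, 0, 0, 2, 0, 1.5, 0],
  [0, 0, 0, 2, 0, 1.5, 0],
])

```text
t: 20.35
eef_pos: [0.4578, 0.0925, 0.0677]
tool_rot: [0.001, 0.994, 0.105, -0.001]
contact_force: [-5.7, -0.5, 4.2]
gripper_width: -0.001
grasp_force: 3.3
```

jog_arm([
  [0, 0, 0, 2, 0, 1, 0],
  [0, 0, 0, 2, 0, 1, 0],
])

```text
t: 20.6
eef_pos: [0.4593, 0.0928, 0.0665]
tool_rot: [0.001, 0.994, 0.105, -0.002]
contact_force: [-5.9, -0.3, 2.7]
gripper_width: 0.002
grasp_force: 3.3
```

jog_arm([
  [0, 0, 0, 2, 0, 1, 0],
  [0, 0, 0, 2, 0, 1, 0],
])

```text
t: 20.85
eef_pos: [0.4612, 0.0933, 0.0654]
tool_rot: [0.001, 0.994, 0.105, -0.002]
contact_force: [-6.0, -1.2, 0.0]
gripper_width: 0.001
grasp_force: 2.9
```

jog_arm([
  [0, 0, 0, 2, 0, 1, 0],
  [0, 0, 0, 2, 0, 1, 0],
])

```text
t: 21.1
eef_pos: [0.464, 0.0939, 0.0645]
tool_rot: [0.001, 0.994, 0.105, -0.001]
contact_force: [-4.1, -0.2, -2.6]
gripper_width: -0.002
grasp_force: 2.0
```

jog_arm([
  [0, 0, 0, 2, 0, 1, 0],
  [0, 0, 0, 2, 0, 1, 0],
])

```text
t: 21.35
eef_pos: [0.4653, 0.094, 0.0634]
tool_rot: [0.001, 0.995, 0.105, -0.002]
contact_force: [-7.0, -1.0, -1.3]
gripper_width: 0.002
grasp_force: 0.0
```

jog_arm([
  [0, 0, 0, 2, 0, 0.5, 0],
  [0, 0, 0, 2, 0, 0.5, 0],
])

```text
t: 21.6
eef_pos: [0.4653, 0.0937, 0.0627]
tool_rot: [0.002, 0.995, 0.105, -0.004]
contact_force: [-13.8, -2.8, 6.5]
gripper_width: 0.005
grasp_force: 0.0
```

jog_arm([
  [0, 0, 0, 1.5, 0, 0, 0],
  [0, 0, 0, 1.5, 0, 0, 0],
])

```text
t: 21.85
eef_pos: [0.4654, 0.0938, 0.0625]
tool_rot: [0.002, 0.994, 0.105, -0.005]
contact_force: [-17.9, -3.3, 10.0]
gripper_width: -0.002
grasp_force: 0.0
```

Home. Retreat outward and up, then look.

jog_arm([
  [0, 0, 0, -15, 0, 0, 0],
  [0, 0, 0, -28, 0, -15, 0],
  [0, 0, 0, -28, 0, -65, 0],
  [0, 0, 0, -28, 30, -115, 0],
  [0, 0, 0, -28, 80, -150, 0],
  [0, 0, 0, -28, 135, -150, 0],
  [0, 0, 0, -28, 190, -150, 0],
  [0, 0, 0, -28, 245, -150, 0],
  [0, 0, 0, -28, 300, -150, 0],
  [0, 0, 0, -28, 350, -150, 0],
])

```text
t: 23.1
eef_pos: [0.5174, -0.2554, 0.2148]
tool_rot: [0.002, 0.995, 0.104, 0.002]
contact_force: [0.3, 0.6, -0.6]
gripper_width: -0.001
grasp_force: 0.0
```

jog_arm([
  [0, 0, 0, -30, 50, 0, 0],
  [0, 0, 0, -60, 100, 0, 0],
  [0, 0, 0, -60, 100, 0, 0],
  [0, 0, 0, -60, 100, 0, 0],
])

```text
t: 23.6
eef_pos: [0.4789, -0.3631, 0.2145]
tool_rot: [0.001, 0.995, 0.104, 0.001]
contact_force: [0.2, 0.2, 0.4]
gripper_width: -0.004
grasp_force: 0.0
```

Run:
```python
from h import *
p=bot.read_camera("side");a=p["pixels"][150:240,265:385]
p=bot.read_camera("top");b=p["pixels"][125:260,235:415]
f=lambda a,w:cv2.resize(a,(w,390),interpolation=2)
cv2.imwrite("pics/s4.png",np.hstack([f(a,390),f(b,410)])[:,:,::-1])
for n in("stain_jar_red","stain_jar_green","wax_tin","offcut_beech"): print(n,[np.round(a["xy"]) for a in bot.tip_of(n,p)[:2]])
```

```text
stain_jar_red [array([397., 182.]), array([254., 220.])]
stain_jar_green [array([339., 242.])]
wax_tin [array([396., 183.])]
offcut_beech [array([252., 258.])]
```

View pics/s4.png

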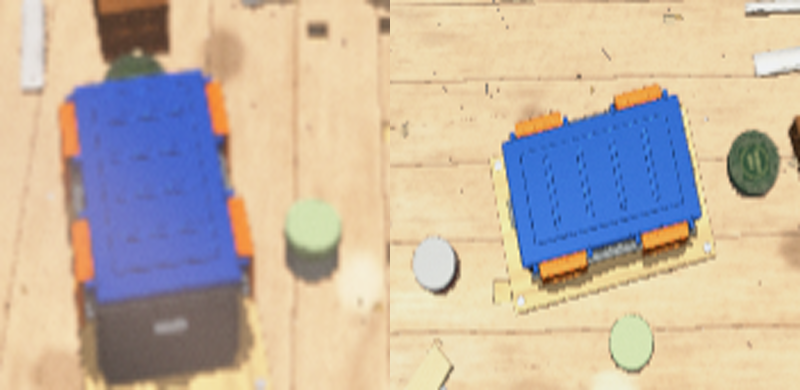

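The picture shows all four orange clips as equal narrow strips beside the lid: far pair at about (540,123) and (638,97), near pair at (563,266) and (665,237). All four are upright, and the jars, tin and offcut haven't moved.

```bash
python3 -c "
from station import bot
print(bot.hand_in())"
```

```text
the job is handed in; nothing more can be done
None
```

The lid is fastened and the job handed in: all four clips were pressed until they stopped hard and stand upright in the last pictures, done in the order near right, far left, far right, near left; the highest force I read was about 21 N, it took about 24 s, and the jars, tin and offcut did not move.

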